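Close up the trinket showcase and hold its lid down

TASK

Finish the display in the showcase: stand the loose round trinket box in the empty round recess and the loose square one in the empty square recess, and turn the brass quarter-turn button on the front rail until it lines up with the slot in the lid. Then swing the glazed lid shut over the button, press it fully home on the frame against its springy seal, and finish while still holding it pressed down there, so that I can lock it. Leave the other boxes in the case and the things around it as they are.

Things in the scene. Friction and masses are not known exactly. Their poses are not given: they have to be found in the camera images.
- case: Wooden counter showcase, fixed: 236 mm along its x, 220 along y, rim 48 mm above the table. Origin under its centre; x points from the front (robot's side) to the hinged back, z up. Back rail 16 mm broad, sides 10, front rail 54. Two grey velvet inserts lie inside, a row for round and a row for square boxes, centred at case x = -22.5 and +60.5 mm; which one is in front varies.
- round_gap (a point): Centre of the floor of the empty round recess, in the middle of the row of round boxes. Recess 40 mm in diameter, 4 mm deep; its floor is 17 mm above the table, the insert's top face 21 mm. The neighbouring boxes stand 66 mm to either side along y. x, y, z axes as the case's.
- square_gap (a point): Centre of the floor of the empty square recess, in the middle of the row of square boxes. Recess 38 x 38 mm, sides along the case's x and y, 4 mm deep; its floor is 17 mm above the table, the insert's top face 21 mm. Neighbours 66 mm to either side along y. x, y, z axes as the case's.
- round_box_mid (a point): Loose white porcelain round trinket box standing on the table: 32 mm in diameter, 38 mm tall (straight sides up to 30 mm, then domed), about 60 g. This point is its centre, 19 mm above its underside; z up.
- square_box_mid (a point): Loose white porcelain square trinket box standing on the table: 30 x 30 mm, 38 mm tall, about 60 g. This point is its centre, 19 mm above its underside; x and y are square to its sides, z up.
- button_wing (a point): Centre of the wing of the brass quarter-turn button on the case's front rail, 91 mm in front of the case's centre. The wing is an upright bar 30 mm long (its x axis), 8 thick (y) and 16 tall on a post 8 mm thick; its underside is 18 mm and its top 34 mm above the rim. It turns about the vertical and stays where it is left (friction about 0.04 Nm).
- button (a joint): Angle of the quarter-turn button in rad: 0 when the wing lies along the case's x and so in line with the slot of the lid; positive is anticlockwise seen from above. Range -0.35 to 1.65. Beyond about 0.2 either way the wing does not pass through the slot and the lid stops on it.
- lid (a joint): Opening angle of the lid (rad) about its hinge at the back: 0 fully home on the frame, 1.57 upright. Friction hinges (0.4 Nm, 2 N at the front rail) keep the 0.3 kg lid where it is left. Sprung black rubber strips on the case's front rail stop it 5 mm short of shut at the front edge; 10 to 12 N on its front rail brings it fully home, and let go it springs back up about 5 mm.
- hinge_line (a point): Middle of the lid's hinge line, on the top edge of the back rail, 116 mm behind the case's centre and 48 mm above the table; the line runs along its y axis. Axes as the case's.
- lid_slot (a point): Centre of the slot in the lid's front rail, on the lid's outer face, 207 mm from the hinge line. Slot 44 mm long (its x, front to hinge), 14 wide. The lid is a wooden frame 14 mm thick, 234 mm from hinge line to front edge, 220 wide, with a clear pane; front rail 54 mm broad. z points out of the outer face: up when shut. Shut, the wing stands 20 mm out of the slot.
- round1_mid (a point): Trinket box already on display in the left recess of the round row, same as the loose round one; this point is at its centre. Leave it alone.
- round2_mid (a point): Trinket box already on display in the right recess of the round row, same as the loose round one; this point is at its centre. Leave it alone.
- square1_mid (a point): Trinket box already on display in the left recess of the square row, same as the loose square one; this point is at its centre. Leave it alone.
- square2_mid (a point): Trinket box already on display in the right recess of the square row, same as the loose square one; this point is at its centre. Leave it alone.
- vase: Blue vase on the table, 88 mm in diameter, 165 mm tall, origin under its centre. Leave it alone.
- candlestick: Brass candlestick on the table, base 80 mm, 145 mm tall, origin under its centre. Leave it alone.
- bell: Copper hand bell on the table, 64 mm in diameter, 100 mm tall, origin under its centre. Leave it alone.
Things that resemble listed ones, but are neither listed nor needed, are in the scene too. What is shaped like the part that bears square_box_mid but blue or orange is not meant. Leave any brown or green look-alike of the part that bears round_box_mid alone.

How it is judged:
By the outcome, as a careful person would: the job done as asked, in the order asked, and still so for the second after the job is handed in, while the arm keeps its last pose, push and grip.
It also fails if it takes over 72 s, if anything falls off the work surface, if the arm or the gripper's body presses on something with over 40 N, if the wrist force passes 120 N, or if a joint passes its speed limit or range.

ROBOT

A 7-joint arm with a two-finger parallel gripper is mounted at the origin on the work surface. World frame = base frame: x ahead of the robot, y to its left, z up, the work surface at z = 0. Lengths are in m, angles in rad, forces in N, time in s.
With the tool pointing down it reaches from about 0.4 to 0.875 m from the base axis. Payload 19.3 kg.
Tool frame: the origin (TCP) lies at the very end of the fingers, on their centre line; the grasp point (between the pads) lies 19 mm behind it; z points along the fingers, y is the line along which they close (so a half turn about z gives the same grasp; the last joint's range is limited). The gripper opens to 85 mm and grips with 20 to 120 N. Pads are 22 mm wide; open, the fingers measure 114 mm over their backs; the gripper's body (76 mm by 85 mm) begins 54 mm behind the grasp point. The pads swing forward as they close: fully open they stand 13 mm farther back than shut.
Start: joints at [-1.278, 0.521, -0.036, 1.599, 0.021, 1.021, -0.113], TCP at [0.222, 0.584, 0.231] pointing down, gripper open.
Joint ranges: [-2.91, 2.91], [-0.3, 2.13], [-1.5, 1.42], [0.17, 2.43], [-1.26, 4.41], [0.16, 1.93], [-2.52, 2.52]. Speed limits (rad/s): [1.89, 1.89, 2.39, 2.39, 3.01, 3.01, 3.01].

INTERFACE

Orientations are given as [roll, pitch, yaw] about the fixed x, y, z axes, in that order (R = Rz(yaw) Ry(pitch) Rx(roll)).
In Python, from workcell import monitor, optics, job_done gives the robot as it stands.
- The arm moves only by the shell command python3 -m handwheel 'ROWS' [FORCE]. ROWS is JSON, a list of rows, each an object of numbers: "dx", "dy", "dz": the shift along the tool's x, y, z in cm; "wx", "wy", "wz": the turn, a rotation vector about the tool's x, y, z in rad; "claw": the opening in per cent of the stroke, from 0 (shut) to 100 (fully open). A call has 1 to 8 rows; each row shifts and turns the commanded pose from where the row before left it, along the tool's axes as they then stand; what a row does not reach is not made up. A row lasts 1/8 s, in which the tool goes at most 62.5 mm and 10.7 degrees, less where a joint would pass 70% of its speed; a pose out of reach is approached as far as the arm can. A call with a gripper value outside its range is refused whole. The fingers move at their own pace and stop on an object; FORCE is the grip in N (left out, the last holds). Time passes only in rows, so rows that do not move let the fingers close. It gives the time, the measured TCP pose, the force, the opening and the grip force at its end, in the units of the state.
- monitor.observe(): the state, without advancing time (a new reading comes with each control period).
- optics.grab_frame(name): name is "scene" or "side" or "wrist"; returns a dict with "frame" (420x560x3 uint8, blue, green, red), "fovy" (degrees; the focal length in pixels is half the picture's height over the tangent of half this angle, whatever the lens; pixels are square), "cx", "cy" (the principal point, pixels), "R" (3x3) and "t" (3): a world point X has camera coordinates R X + t. Camera axes: x right, y down, z forward; pixel columns grow to the right and rows downward; lengths in m; the calibration is good to about 2 mm. A picture is of the moment at which its call begins. There is no depth.
- job_done(): hands the job in; it is judged then, once.
Trained networks look in the newest picture that a camera, given by its name, has taken for a name from the list of things; names that differ only in an ending like _2 or _b are one class to them, and where a whole thing is asked for, a point or a joint stands for the part that bears it (a point fixed in the world has none). Each returns a list of dicts, best first, with "p" (0 to 1); they miss things now and then, are a little off and sometimes report something else, mostly with a low value. They report only what shows in the picture. A call takes as long as a camera call. They do not tell look-alikes from the thing itself.
- optics.masks_of(name, camera): "region" (420x560 bool, what is visible of it) and "rect" ([left, top, width, height] in pixels, round what is visible of it).
The state is a dict: "clock": time; "qpos": joint angles; "qd": joint speeds; "joint_efforts": joint torques, N m; "position": TCP position; "tool_rot": TCP orientation; "force": force on the tool from outside, world axes, zero at the start; "moment": the same for the moment, N m; "grip_width": finger opening in m; "finger_force": force on a finger pad.
Only numpy, scipy, OpenCV 4.12 (cv2) and the standard library are available. Lean on these libraries where they do the work, as an engineer would, in place of code of your own. Each camera call takes 0.05 s, during which the arm holds its last target. There are 200 camera calls.

## Working session

There is one attempt and no reset: what is moved stays moved. The work goes in short steps, Python scripts to look and compute and a shell command to move; the robot and the scene stay as the last step left them, time stands still between calls to the robot, and variables do not carry over. Pictures are saved under pics/ and viewed, at most 10 in all, crops included, and the job is handed in when it is done.

```bash
mkdir -p pics; cat > h.py <<'E'
import numpy as np, cv2
from workcell import monitor, optics, job_done
def grab(n,save=None):
    f=optics.grab_frame(n)
    if save: cv2.imwrite('pics/'+save,f['frame'])
    f['f']=210/np.tan(np.radians(f['fovy']/2)); f['R']=np.array(f['R']); f['t']=np.array(f['t']); return f
def ray(f,u,v,z):
    d=f['R'].T@np.array([(u-f['cx'])/f['f'],(v-f['cy'])/f['f'],1]); c=-f['R'].T@f['t']
    return c+d*(z-c[2])/d[2]
def proj(f,X):
    p=f['R']@np.array(X)+f['t']; return np.array([f['cx']+f['f']*p[0]/p[2],f['cy']+f['f']*p[1]/p[2]])
E
python3 - <<'E'
from h import *
a=grab('scene','scene1.png'); b=grab('side','side1.png')
for cam,f in (('scene',a),('side',b)):
    c=-f['R'].T@f['t']; print(cam,c.round(3),f['f'],f['R'].round(2).tolist())
    for n in ['case','round_box_mid','square_box_mid','button_wing','lid','vase','candlestick','bell']:
        for m in optics.masks_of(n,cam)[:7]: print(n,round(m['p'],2),m['rect'],end=' ; ')
        print()
cv2.imwrite('pics/both.png',cv2.resize(np.hstack([a['frame'],b['frame']]),(800,300)))
print(monitor.observe())
E
```

```text
scene [ 0.864 -0.64   0.7  ] 402.57982718808097 [[0.87, 0.5, 0.02], [0.35, -0.57, -0.75], [-0.36, 0.65, -0.67]]
case 0.68 [244.7, 114.2, 169.0, 135.9] ; 
round_box_mid 0.76 [253.3, 339.6, 19.2, 19.9] ; round_box_mid 0.65 [256.9, 275.9, 20.4, 21.4] ; round_box_mid 0.55 [229.6, 306.7, 20.0, 22.5] ; round_box_mid 0.52 [307.6, 211.4, 18.6, 15.7] ; 
square_box_mid 0.86 [176.3, 234.7, 17.5, 21.1] ; square_box_mid 0.58 [194.7, 253.3, 18.7, 26.7] ; square_box_mid 0.55 [216.9, 269.3, 20.3, 27.5] ; 
button_wing 0.32 [246.9, 116.2, 164.3, 135.9] ; 
lid 0.82 [335.1, 113.0, 76.6, 124.1] ; 
vase 0.9 [319.4, 94.5, 27.3, 58.5] ; vase 0.65 [244.9, 115.3, 167.6, 134.8] ; 
candlestick 0.49 [230.1, 309.6, 17.2, 22.1] ; 
bell 0.73 [77.9, 295.0, 36.2, 44.0] ; bell 0.17 [276.5, 177.1, 51.4, 45.4] ; 
side [0.466 0.866 0.71 ] 421.00035250504476 [[-1.0, -0.05, -0.02], [-0.01, 0.58, -0.81], [0.06, -0.81, -0.58]]
case 0.74 [161.8, 140.9, 154.5, 155.9] ; 
round_box_mid 0.72 [255.4, 187.3, 9.1, 15.3] ; round_box_mid 0.69 [300.2, 234.9, 4.8, 9.7] ; round_box_mid 0.63 [257.9, 169.8, 10.4, 12.3] ; round_box_mid 0.54
[... 372 characters left out ...]
29.7] ; 
{'clock': 0.9, 'qpos': array([-1.2781911 ,  0.52141129, -0.03627344,  1.59947882,  0.02119691,
        1.02113026, -0.11279683]), 'qd': array([ 0.00018907, -0.00104848, -0.00158516, -0.00053542, -0.00216867,
       -0.00123331, -0.00161389]), 'joint_efforts': array([-6.97916767e-04, -9.26803851e+01,  1.97779052e+00, -3.70271945e+01,
        1.80012861e-02,  1.51239459e-03, -2.05833857e-07]), 'position': array([0.22184571, 0.58429494, 0.23129164]), 'tool_rot': array([-3.14155035e+00,  1.36005785e-05,  2.77872265e+00]), 'force': array([-0.21794496,  0.14741084,  0.27647439]), 'moment': array([0.0129678 , 0.04505248, 0.03828292]), 'finger_force': 0.0, 'grip_width': 0.08561580122827192}
```

View pics/scene1.png

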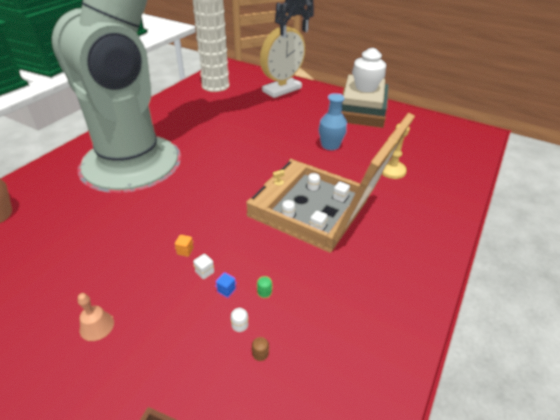

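View pics/side1.png

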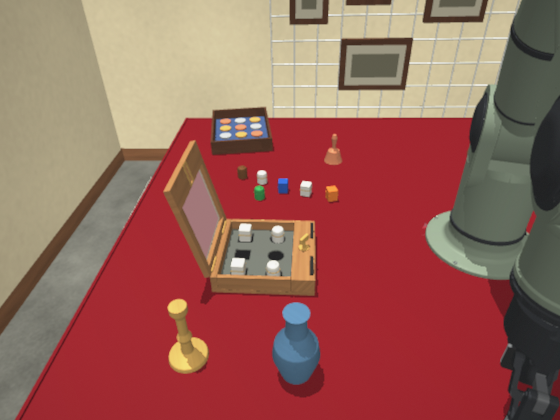

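Scene view: loose white round box at about (239,320), loose white square at (204,266); green, brown, blue and orange look-alikes are nearby. The round row is in front, the lid is open and the button is at (279,180).

```bash
python3 - <<'E'
from h import *
a=grab('scene'); b=grab('side')
for n,cam,f,pts in (('x','scene',a,{'sq':(204,266,.02),'rd':(239,320,.02),'blue':(226,285,.02),'green':(265,287,.02),'orange':(184,245,.02),'brown':(260,348,.02),'btn':(279,178,.074),'FR':(250,205,.048),'FL':(291,164,.048),'BR':(331,240,.048),'rgap':(301,200,.017),'sgap':(331,211,.017)}),
 ('x','side',b,{'sq':(306,189,.02),'rd':(262,178,.02),'blue':(283,186,.02),'green':(260,193,.02),'btn':(304,242,.074),'FR':(314,222,.048),'FL':(315,281,.048),'rgap':(276,255,.017),'sgap':(243,255,.017),'lidtopL':(178,210,.25),'vase':(297,380,.0),'candle':(188,355,0),'bell':(333,160,0)})):
  for k,(u,v,z) in pts.items(): print(cam,k,ray(f,u,v,z).round(3))
big=lambda f,x,y,w,h,s: cv2.resize(f['frame'][y:y+h,x:x+w],None,fx=s,fy=s,interpolation=2)
cv2.imwrite('pics/c1.png',np.hstack([big(a,235,100,190,160,2.1)[:336,:398],big(b,155,135,180,160,2.1)[:336,:378]]))
E
```

```text
scene sq [ 0.447 -0.22   0.02 ]
scene rd [ 0.589 -0.293  0.02 ]
scene blue [ 0.519 -0.237  0.02 ]
scene green [ 0.591 -0.2    0.02 ]
scene orange [ 0.37  -0.194  0.02 ]
scene brown [ 0.655 -0.322  0.02 ]
scene btn [0.464 0.077 0.074]
scene FR [ 0.441 -0.025  0.048]
scene FL [0.443 0.18  0.048]
scene BR [ 0.662 -0.031  0.048]
scene rgap [0.524 0.09  0.017]
scene sgap [0.609 0.092 0.017]
side sq [ 0.448 -0.218  0.02 ]
side rd [ 0.587 -0.281  0.02 ]
side blue [ 0.518 -0.234  0.02 ]
side green [ 0.586 -0.194  0.02 ]
side btn [0.455 0.099 0.074]
side FR [ 0.429 -0.014  0.048]
side FL [0.431 0.201 0.048]
side rgap [0.524 0.082 0.017]
side sgap [0.606 0.084 0.017]
side lidtopL [0.698 0.221 0.25 ]
side vase [0.468 0.411 0.   ]
side candle [0.684 0.364 0.   ]
side bell [ 0.352 -0.438  0.   ]
```

View pics/c1.png

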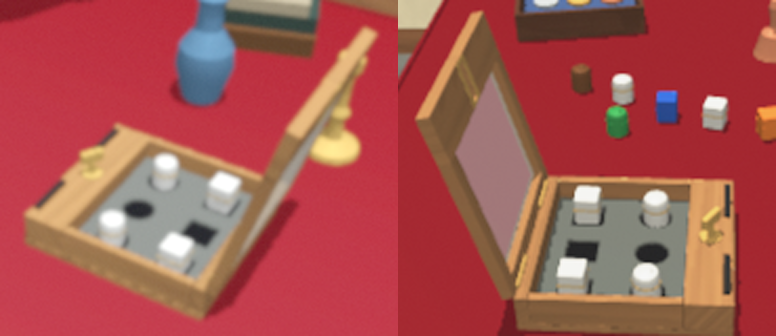

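```bash
python3 -m handwheel '[{"dx":-4,"dy":-4.1},{"dx":-4,"dy":-4.1},{"dx":-4,"dy":-4.1},{"dx":-4,"dy":-4.1},{"dx":-4,"dy":-4.1},{"dx":-4,"dy":-4.1},{"dx":-4,"dy":-4.1},{"dx":-4,"dy":-4.1}]'
python3 -m handwheel '[{"wz":-0.18},{"wz":-0.183},{"dy":-5.5,"dx":-1},{"dy":-5.5,"dx":-1},{"dy":-5.5,"dx":-1},{"dy":-5.5,"dx":-0.5},{"dy":-5.5},{"dy":-5.5}]'
python3 -m handwheel '[{"dy":-2},{}]'
python3 - <<'E'
from h import *
f=grab('wrist','w1.png'); s=monitor.observe()
c=-f['R'].T@f['t']; print(s['position'],s['tool_rot'],s['clock'],c,f['R'].round(2).tolist(),f['f'])
for n in ['square_box_mid','round_box_mid']:
  for m in optics.masks_of(n,'wrist'):
    r=m['rect']; cu,cv=r[0]+r[2]/2,r[1]+r[3]/2
    print(n,round(m['p'],2),np.round(r),ray(f,cu,cv,.02).round(4))
E
```

```text
[0.22182058 0.58427727 0.23128539] [-3.14153072e+00  5.98668771e-06  2.77875343e+00] 1.05 [0.14454585 0.61314555 0.37459415] [[0.35, 0.93, 0.0], [0.89, -0.34, 0.32], [0.3, -0.11, -0.95]] 308.43885099644115schema error: expected keys dx, dy, dz, wx, wy, wz, claw
schema error: expected keys dx, dy, dz, wx, wy, wz, claw
schema error: expected keys dx, dy, dz, wx, wy, wz, claw
```

View pics/w1.png

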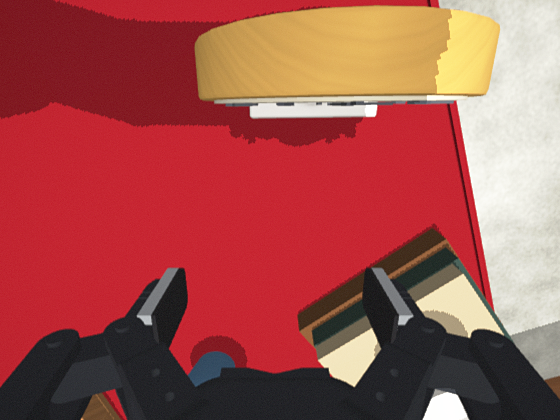

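The wrist view shows the clock at top and the books below, with the fingers at (160,300) and (390,300). Rows need all seven keys.

```bash
python3 -m handwheel '[{"dx":-4,"dy":-4.1,"dz":0,"wx":0,"wy":0,"wz":0,"claw":100},{"dx":-4,"dy":-4.1,"dz":0,"wx":0,"wy":0,"wz":0,"claw":100},{"dx":-4,"dy":-4.1,"dz":0,"wx":0,"wy":0,"wz":0,"claw":100},{"dx":-4,"dy":-4.1,"dz":0,"wx":0,"wy":0,"wz":0,"claw":100},{"dx":-4,"dy":-4.1,"dz":0,"wx":0,"wy":0,"wz":0,"claw":100},{"dx":-4,"dy":-4.1,"dz":0,"wx":0,"wy":0,"wz":0,"claw":100},{"dx":-4,"dy":-4.1,"dz":0,"wx":0,"wy":0,"wz":0,"claw":100},{"dx":-4,"dy":-4.1,"dz":0,"wx":0,"wy":0,"wz":0,"claw":100}]'
python3 -m handwheel '[{"dx":0,"dy":0,"dz":0,"wx":0,"wy":0,"wz":-0.18,"claw":100},{"dx":0,"dy":0,"dz":0,"wx":0,"wy":0,"wz":-0.18,"claw":100},{"dx":-1,"dy":-5.5,"dz":0,"wx":0,"wy":0,"wz":0,"claw":100},{"dx":-1,"dy":-5.5,"dz":0,"wx":0,"wy":0,"wz":0,"claw":100},{"dx":-1,"dy":-5.5,"dz":0,"wx":0,"wy":0,"wz":0,"claw":100},{"dx":-0.5,"dy":-5.5,"dz":0,"wx":0,"wy":0,"wz":0,"claw":100},{"dx":0,"dy":-5.5,"dz":0,"wx":0,"wy":0,"wz":0,"claw":100},{"dx":0,"dy":-5.5,"dz":0,"wx":0,"wy":0,"wz":0,"claw":100}]'
python3 -m handwheel '[{"dx":0,"dy":-3,"dz":0,"wx":0,"wy":0,"wz":0,"claw":50},{"dx":0,"dy":0,"dz":0,"wx":0,"wy":0,"wz":0,"claw":50}]'
cat > look.py <<'E'
from h import *; import sys
f=grab('wrist',sys.argv[1]); s=monitor.observe()
print(s['position'].round(4),s['tool_rot'].round(3),s['clock'],s['force'].round(1),s['qpos'].round(2))
for n in sys.argv[2:]:
  for m in optics.masks_of(n,'wrist'):
    r=m['rect']; reg=m['region'].astype(np.uint8); cn=max(cv2.findContours(reg,0,2)[0],key=cv2.contourArea,default=None)
    print(n,round(m['p'],2),np.round(r),ray(f,r[0]+r[2]/2,r[1]+r[3]/2,.02).round(4), cv2.minAreaRect(cn) if cn is not None else '')
E
python3 look.py w2.png square_box_mid round_box_mid
```

```text
clock: 2.15
position: [0.4052, 0.1624, 0.2316]
tool_rot: [3.141, 0.0, 2.779]
force: [1.5, 0.9, -1.1]
grip_width: 0.0852
finger_force: 0.0
clock: 3.15
position: [0.4386, -0.1678, 0.2316]
tool_rot: [-3.141, 0.001, 3.139]
force: [1.2, 0.0, 1.2]
grip_width: 0.0854
finger_force: 0.0
clock: 3.4
position: [0.4382, -0.1981, 0.2313]
tool_rot: [-3.141, 0.0, 3.135]
force: [-0.9, 0.9, -0.6]
grip_width: 0.0514
finger_force: 0.0
[ 0.4384 -0.1965  0.2313] [-3.142 -0.     3.137] 3.45 [-0.1  1.2 -0.5] [ 0.08  0.3   0.27  1.98 -0.1   0.87  1.97]
square_box_mid 0.91 [233. 228.  24.  29.] [ 0.5214 -0.2357  0.02  ] ((243.0, 241.0), (32.0, 26.0), 90.0)
square_box_mid 0.87 [261. 102.  32.  34.] [ 0.3724 -0.1955  0.02  ] ((276.45001220703125, 119.3499984741211), (31.306547164916992, 29.09295082092285), 71.56504821777344)
square_box_mid 0.61 [241. 170.  35.  32.] [ 0.4486 -0.2181  0.02  ] ((254.70590209960938, 186.67648315429688), (26.436382293701172, 32.01470184326172), 14.03624439239502)
round_box_mid 0.76 [263. 273.  25.  29.] [ 0.5876 -0.198   0.02  ] ((274.5, 288.0), (32.0, 23.0), 90.0)
```

View pics/w2.png

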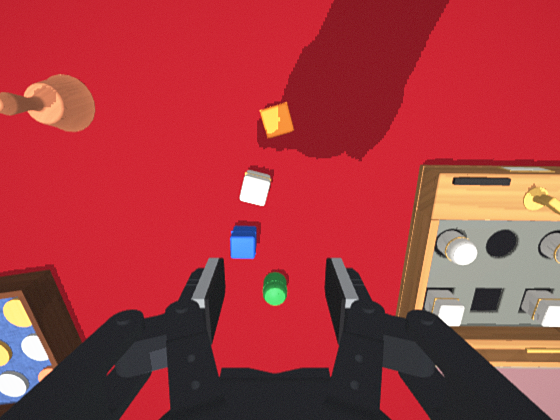

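White square box at (255,187), turned about 12°; green box at (275,288), case at right. Closing in.

```bash
python3 -m handwheel '[{"dx":-1,"dy":-2.1,"dz":3,"wx":0,"wy":0,"wz":0,"claw":60},{"dx":0,"dy":0,"dz":3,"wx":0,"wy":0,"wz":0.1,"claw":60},{"dx":0,"dy":0,"dz":3,"wx":0,"wy":0,"wz":0.11,"claw":60},{"dx":0,"dy":0,"dz":2,"wx":0,"wy":0,"wz":0,"claw":60},{"dx":0,"dy":0,"dz":0,"wx":0,"wy":0,"wz":0,"claw":60}]'
python3 look.py w3.png square_box_mid; cat >> h.py <<'E'
def edges(f,m,z):
    r=m['region'].astype(np.uint8); c=max(cv2.findContours(r,0,2)[0],key=cv2.contourArea)
    return c
E
python3 - <<'E'
import cv2
i=cv2.imread('pics/w3.png'); cv2.imwrite('pics/w3c.png',cv2.resize(i[150:420,180:400],None,fx=2.2,fy=2.2,interpolation=2))
E
```

```text
clock: 4.18
position: [0.4481, -0.2158, 0.1204]
tool_rot: [3.141, -0.002, 2.931]
force: [0.2, 0.5, 1.3]
grip_width: 0.0515
finger_force: 0.0
[ 0.4486 -0.2162  0.1214] [ 3.141e+00 -1.000e-03  2.930e+00] 4.225 [-0.3 -0.3  0.7] [ 0.13  0.5   0.27  2.04 -0.22  0.63  1.9 ]
square_box_mid 0.84 [247. 189.  42.  44.] [ 0.4492 -0.2214  0.02  ] ((267.5, 211.0), (46.0, 39.0), 90.0)
square_box_mid 0.59 [254.  82.  52.  55.] [ 0.3725 -0.1959  0.02  ] ((280.20001220703125, 109.40000915527344), (46.51021194458008, 43.826927185058594), 63.43495178222656)
```

View pics/w3c.png

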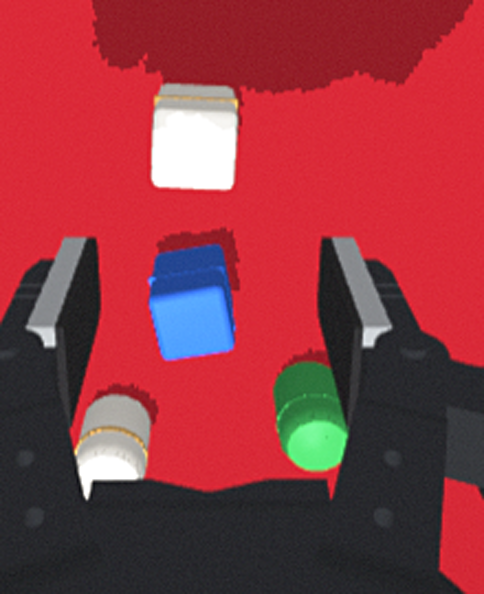

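```bash
python3 - <<'E'
from h import *
f=grab('wrist'); s=monitor.observe()
def P(u,v,z): return ray(f,180+u/2.2,150+v/2.2,z)
q=[P(*p,.038) for p in ((152,187),(233,190),(239,110),(156,108))]
print(np.round(q,4),np.mean(q,0)); d=q[1]-q[0]; print('edge',np.arctan2(-d[0],d[1]))
d=np.mean(q,0)-s['position']; y=s['tool_rot'][2]; print('tool dx,dy cm',100*(d[0]*np.cos(y)+d[1]*np.sin(y)),100*(d[0]*np.sin(y)-d[1]*np.cos(y)),y)
# case
w=cv2.imread('pics/w2.png')
E
```

```text
[[ 0.4617 -0.2406  0.038 ]
 [ 0.4691 -0.2119  0.038 ]
 [ 0.4396 -0.2038  0.038 ]
 [ 0.4327 -0.2321  0.038 ]] [ 0.4507928  -0.22209371  0.038     ]
edge -0.2523098455564355
tool dx,dy cm -0.2827807148809673 -0.4838193828868286 2.929597162936453
```

```bash
python3 -m handwheel '[{"dx":-0.2,"dy":-0.5,"dz":0,"wx":0,"wy":0,"wz":0.04,"claw":60},{"dx":0,"dy":0,"dz":3,"wx":0,"wy":0,"wz":0,"claw":60},{"dx":0,"dy":0,"dz":3,"wx":0,"wy":0,"wz":0,"claw":60},{"dx":0,"dy":0,"dz":3,"wx":0,"wy":0,"wz":0,"claw":60},{"dx":0,"dy":0,"dz":2.1,"wx":0,"wy":0,"wz":0,"claw":60},{"dx":0,"dy":0,"dz":0,"wx":0,"wy":0,"wz":0,"claw":60},{"dx":0,"dy":0,"dz":0,"wx":0,"wy":0,"wz":0,"claw":0},{"dx":0,"dy":0,"dz":0,"wx":0,"wy":0,"wz":0,"claw":0}]' 30
python3 -m handwheel '[{"dx":0,"dy":0,"dz":0,"wx":0,"wy":0,"wz":0,"claw":0},{"dx":0,"dy":0,"dz":0,"wx":0,"wy":0,"wz":0,"claw":0},{"dx":0,"dy":0,"dz":0,"wx":0,"wy":0,"wz":0,"claw":0}]' 30
```

```text
clock: 5.32
position: [0.45, -0.2227, 0.0115]
tool_rot: [-3.141, 0.002, 2.888]
force: [-0.4, -0.7, 6.2]
grip_width: 0.0294
finger_force: 30.3
clock: 5.7
position: [0.45, -0.2227, 0.0114]
tool_rot: [-3.141, 0.002, 2.888]
force: [-1.7, -0.5, 9.1]
grip_width: 0.0294
finger_force: 30.8
```

```bash
python3 -m handwheel '[{"dx":0,"dy":0,"dz":-2,"wx":0,"wy":0,"wz":0,"claw":0},{"dx":0,"dy":0,"dz":-4,"wx":0,"wy":0,"wz":0,"claw":0},{"dx":0,"dy":0,"dz":-5,"wx":0,"wy":0,"wz":0,"claw":0},{"dx":0,"dy":0,"dz":-5,"wx":0,"wy":0,"wz":-0.13,"claw":0},{"dx":0,"dy":0,"dz":-5,"wx":0,"wy":0,"wz":-0.123,"claw":0}]'
python3 -m handwheel '[{"dx":0,"dy":5.2,"dz":0,"wx":0,"wy":0,"wz":0,"claw":0},{"dx":0,"dy":5.2,"dz":0,"wx":0,"wy":0,"wz":0,"claw":0},{"dx":0,"dy":5.2,"dz":0,"wx":0,"wy":0,"wz":0,"claw":0},{"dx":0,"dy":5.2,"dz":0,"wx":0,"wy":0,"wz":0,"claw":0},{"dx":0,"dy":5.2,"dz":0,"wx":0,"wy":0,"wz":0,"claw":0},{"dx":0,"dy":5,"dz":0,"wx":0,"wy":0,"wz":0,"claw":0},{"dx":0,"dy":0,"dz":0,"wx":0,"wy":0,"wz":0,"claw":0}]'
python3 look.py w4.png round1_mid square1_mid button_wing round_gap square_gap
```

```text
clock: 6.32
position: [0.4492, -0.2223, 0.2228]
tool_rot: [-3.141, 0.001, -3.137]
force: [0.8, 0.1, -1.5]
grip_width: 0.0297
finger_force: 29.8
clock: 7.2
position: [0.4491, 0.0911, 0.2209]
tool_rot: [3.14, 0.001, -3.136]
force: [-0.6, -0.7, -0.4]
grip_width: 0.0295
finger_force: 29.9
[0.4492 0.089  0.2209] [ 3.141e+00  1.000e-03 -3.139e+00] 7.25 [-0.4 -0.3 -1. ] [-0.45  0.27  0.15  2.04 -0.06  0.83  1.31]
round1_mid 0.71 [243. 238.  68.  82.] [0.5794 0.0946 0.02  ] ((274.5, 279.0), (88.0, 67.0), 90.0)
round1_mid 0.67 [312. 230.  34.  36.] [0.5356 0.158  0.02  ] ((327.6000061035156, 246.7000274658203), (35.77708435058594, 28.174455642700195), 63.43495178222656)
round1_mid 0.52 [164. 346. 152.  63.] [0.7436 0.0427 0.02  ] ((273.44580078125, 360.2636413574219), (83.23889923095703, 23.564098358154297), 1.123302698135376)
square1_mid 0.67 [164. 349. 152.  60.] [0.746 0.042 0.02 ] ((274.1820373535156, 360.359130859375), (83.29595184326172, 23.470680236816406), 2.8624048233032227)
square1_mid 0.33 [258. 187.  28.  22.] [0.4711 0.0878 0.02  ] ((272.2359619140625, 197.52247619628906), (31.057937622070312, 14.627971649169922), 32.00538635253906)
button_wing 0.92 [259. 190.  28.  21.] [0.4737 0.0892 0.02  ] ((272.5768737792969, 197.88461303710938), (31.340559005737305, 13.590153694152832), 33.690067291259766)
round_gap 0.92 [186. 213. 170.  60.] [0.5296 0.0874 0.02  ] ((270.44561767578125, 242.28443908691406), (168.142822265625, 56.24596405029297), 1.3639274835586548)
square_gap 0.67 [191. 268. 156.  57.] [0.6063 0.0845 0.02  ] ((202.5, 287.5), (37.0, 23.0), 90.0)
```

View pics/w4.png

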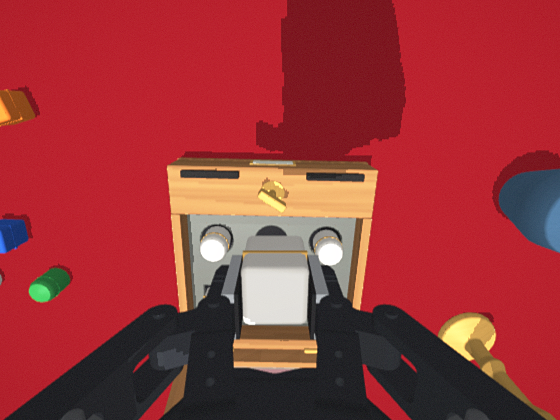

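The held square box hides the gaps, but the case rim is clear: front rail from (170,167) to (376,170), inner edge at row ~215, wing at (272,200).

```bash
python3 - <<'E'
from h import *
f=grab('wrist'); im=f['frame']; hsv=cv2.cvtColor(im,cv2.COLOR_BGR2HSV).astype(int)
sat=hsv[...,1]; hue=hsv[...,0]
wood=(hue>8)&(hue<25)&(sat>80)
# inner rail edge: last wood row going down from row 195
I=[]
for u in list(range(197,245,3))+list(range(305,350,3)):
    v=200
    while wood[v,u]: v+=1
    I.append(ray(f,u+.0,v-.5,.048))
I=np.array(I); p=np.polyfit(I[:,1],I[:,0],1); r=I[:,0]-np.polyval(p,I[:,1]); print('inner slope',p, r.std())
S={}
for side,(u0,st) in {'R':(172,-1),'L':(370,1)}.items():
    P=[]
    for v in range(178,212,2):
        u=u0+(-st)*8
        while wood[v,u]: u+=st
        P.append(ray(f,u-st*.5,v,.048))
    P=np.array(P); S[side]=np.polyfit(P[:,0],P[:,1],1); print(side,S[side],P[:,1].mean(),P[:,0].mean())
yaw=-np.arctan(p[0]); print('yaw',yaw)
xm=np.polyval(p,.09); 
yc=np.mean([np.polyval(S[k],xm) for k in S])
C=np.array([np.polyval(p,yc),yc]); ex=np.array([np.cos(yaw),np.sin(yaw)])
case=C+.064*ex; print('case',case,'rgap',case-.0225*ex,'sgap',case+.0605*ex,'width',np.polyval(S['L'],xm)-np.polyval(S['R'],xm))
for n,x in (('button',-.091),):
    m=optics.masks_of('button_wing','wrist')[0]['region']; vs,us=np.nonzero(m); print('btn',case+x*ex)
b=(hue>18)&(hue<32)&(sat>150); 
s=monitor.observe(); print(s['position'],s['tool_rot'])
crop=im[150:225,160:385]; cv2.imwrite('pics/c2.png',cv2.resize(crop,None,fx=3.5,fy=3.5,interpolation=2))
E
```

```text
inner slope [0.01962475 0.48123008] 0.00029260003240756357
R [-0.02352986 -0.0106946 ] -0.021480165628515825 0.45837779620337693
L [0.31666963 0.04982175] 0.19508018904188584 0.45870657079937976
yaw -0.019622229158176088
case [0.54699098 0.08910055] rgap [0.52449531 0.08954202] sgap [0.60747933 0.08791348] width 0.22483144685980552
btn [0.4560085  0.09088605]
[0.44942261 0.08694571 0.22042873] [-3.14156313e+00  1.85756387e-04  3.14041133e+00]
```

View pics/c2.png

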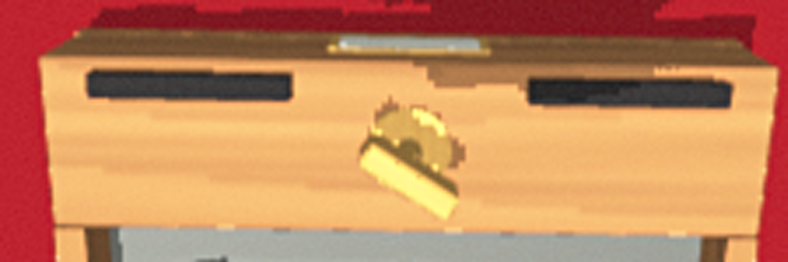

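```bash
python3 - <<'E'
from h import *
f=grab('wrist')
P=lambda u,v,z: ray(f,160+u/3.5-.2,150+v/3.5-.2,z)
for n,u,v,z in (('FR',40,57,.048),('FL',777,66,.048),('IR',53,228,.048),('IL',760,235,.048),('w0',372,143,.082),('w1',460,193,.082),('w2',447,218,.082),('w3',360,165,.082)): print(n,P(u,v,z).round(4))
E
```

```text
FR [ 0.4282 -0.0202  0.048 ]
FL [0.4312 0.1977 0.048 ]
IR [ 0.482 -0.022  0.048]
IL [0.4846 0.1983 0.048 ]
w0 [0.4452 0.0785 0.082 ]
w1 [0.4595 0.1026 0.082 ]
w2 [0.4667 0.0991 0.082 ]
w3 [0.4514 0.0752 0.082 ]
```

```bash
python3 -m handwheel '[{"dx":-4,"dy":0,"dz":0,"wx":0,"wy":0,"wz":0.015,"claw":0},{"dx":-4,"dy":0,"dz":0,"wx":0,"wy":0,"wz":0,"claw":0},{"dx":-4,"dy":0,"dz":0,"wx":0,"wy":0,"wz":0,"claw":0},{"dx":-3.9,"dy":0,"dz":0,"wx":0,"wy":0,"wz":0,"claw":0},{"dx":0,"dy":0,"dz":4,"wx":0,"wy":0,"wz":0,"claw":0},{"dx":0,"dy":0,"dz":4,"wx":0,"wy":0,"wz":0,"claw":0},{"dx":0,"dy":0,"dz":4,"wx":0,"wy":0,"wz":0,"claw":0},{"dx":0,"dy":0,"dz":0,"wx":0,"wy":0,"wz":0,"claw":0}]'; python3 look.py w5.png square1_mid round1_mid; python3 -c "
from h import *
m=monitor.observe();print(m['qpos'])"
```

```text
clock: 8.65
position: [0.6067, 0.0853, 0.098]
tool_rot: [-3.14, -0.005, 3.126]
force: [0.4, 0.1, 0.2]
grip_width: 0.0297
finger_force: 29.9
[0.608  0.0854 0.1001] [-3.141e+00 -2.000e-03  3.126e+00] 8.7 [1.2 0.2 0. ] [-0.33  0.67  0.14  1.74 -0.13  0.74  1.43]
square1_mid 0.96 [339. 201.  57.  58.] [0.6176 0.1566 0.02  ] ((368.963623046875, 227.62786865234375), (57.74415588378906, 55.68070983886719), 1.8476102352142334)
round1_mid 0.95 [353.  76.  60.  60.] [0.5266 0.1602 0.02  ] ((382.6890563964844, 104.79878234863281), (62.062522888183594, 55.547061920166016), 6.34019136428833)
[-0.329295    0.66850158  0.13767647  1.7369659  -0.12591972  0.74276904
  1.42744809]
```

```bash
python3 -m handwheel '[{"dx":0,"dy":0.1,"dz":3,"wx":0,"wy":0,"wz":0,"claw":0},{"dx":0,"dy":0,"dz":2,"wx":0,"wy":0,"wz":0,"claw":0},{"dx":0,"dy":0,"dz":1.6,"wx":0,"wy":0,"wz":0,"claw":0},{"dx":0,"dy":0,"dz":0,"wx":0,"wy":0,"wz":0,"claw":0},{"dx":0,"dy":0,"dz":0.4,"wx":0,"wy":0,"wz":0,"claw":0},{"dx":0,"dy":0,"dz":0,"wx":0,"wy":0,"wz":0,"claw":0}]'
```

```text
clock: 9.55
position: [0.6085, 0.0869, 0.0306]
tool_rot: [3.141, 0.0, 3.127]
force: [0.5, -0.5, -0.5]
grip_width: 0.0293
finger_force: 30.0
```

```bash
python3 -m handwheel '[{"dx":0,"dy":0,"dz":0.2,"wx":0,"wy":0,"wz":0,"claw":0},{"dx":0,"dy":0,"dz":0,"wx":0,"wy":0,"wz":0,"claw":0}]'; python3 -m handwheel '[{"dx":0,"dy":0,"dz":0,"wx":0,"wy":0,"wz":0,"claw":52},{"dx":0,"dy":0,"dz":0,"wx":0,"wy":0,"wz":0,"claw":52},{"dx":0,"dy":0,"dz":-3,"wx":0,"wy":0,"wz":0,"claw":52},{"dx":0,"dy":0,"dz":-4,"wx":0,"wy":0,"wz":0,"claw":52},{"dx":0,"dy":0,"dz":-5,"wx":0,"wy":0,"wz":0,"claw":52},{"dx":4,"dy":0,"dz":-5,"wx":0,"wy":0,"wz":0,"claw":52},{"dx":5,"dy":0,"dz":-3,"wx":0,"wy":0,"wz":0,"claw":52},{"dx":5,"dy":0,"dz":0,"wx":0,"wy":0,"wz":0,"claw":52}]'
python3 -m handwheel '[{"dx":0,"dy":0,"dz":0,"wx":0,"wy":0,"wz":0,"claw":52}]'
python3 look.py w6.png square1_mid round1_mid round_gap; python3 - <<'E'
import cv2
i=cv2.imread('pics/w6.png'); cv2.imwrite('pics/w6c.png',cv2.resize(i[140:380,150:400],None,fx=2.4,fy=2.4,interpolation=2))
E
```

```text
clock: 9.8
position: [0.6086, 0.0869, 0.0285]
tool_rot: [3.141, 0.001, 3.127]
force: [0.8, 0.5, 0.0]
grip_width: 0.0297
finger_force: 30.1
clock: 10.8
position: [0.4687, 0.0891, 0.229]
tool_rot: [3.14, 0.003, 3.127]
force: [1.5, 0.6, -0.4]
grip_width: 0.0444
finger_force: 0.0
clock: 10.92
position: [0.4668, 0.089, 0.2278]
tool_rot: [3.141, -0.0, 3.128]
force: [0.2, -1.0, 0.3]
grip_width: 0.0443
finger_force: 0.0
[0.4687 0.0892 0.2278] [3.141e+00 1.000e-03 3.127e+00] 10.975 [1.  0.2 0.5] [-0.45  0.29  0.17  1.99 -0.07  0.86  1.31]
square1_mid 0.72 [309. 273.   9.  36.] [0.621 0.138 0.02 ] ((314.4952392578125, 290.1855773925781), (34.20259094238281, 7.387168884277344), 85.76361083984375)
round1_mid 0.69 [315. 213.  31.  36.] [0.5341 0.1574 0.02  ] ((330.29998779296875, 229.40003967285156), (33.83636474609375, 26.246902465820312), 71.56504821777344)
round_gap 0.73 [190. 196. 168.  62.] [0.5279 0.0879 0.02  ] ((274.0, 226.5), (168.0, 59.0), 0.0)
```

View pics/w6c.png

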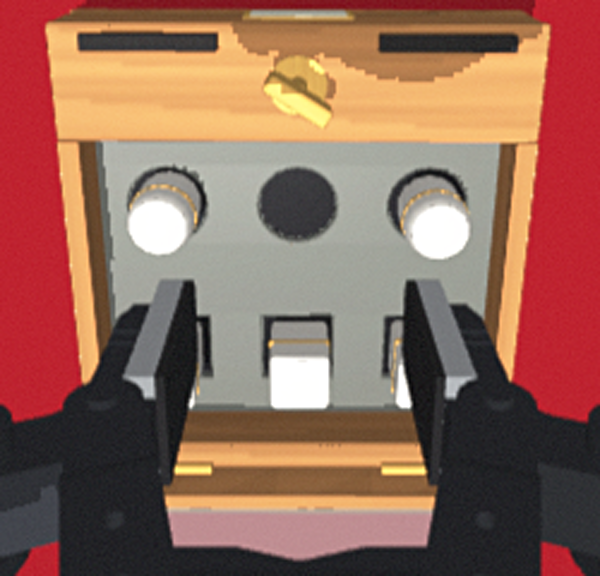

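The square box stands inside its recess with even margins. The round recess is empty at px (274,225).

```bash
python3 - <<'E'
from h import *
f=grab('wrist'); print('rgap',ray(f,273.6,224.9,.0205))
E
python3 -m handwheel '[{"dx":-1,"dy":-5,"dz":0,"wx":0,"wy":0,"wz":0,"claw":60},{"dx":-1,"dy":-5,"dz":0,"wx":0,"wy":0,"wz":0,"claw":60},{"dx":-1,"dy":-5,"dz":0,"wx":0,"wy":0,"wz":0,"claw":60},{"dx":-1,"dy":-5,"dz":0,"wx":0,"wy":0,"wz":0,"claw":60},{"dx":-1,"dy":-5,"dz":2,"wx":0,"wy":0,"wz":0,"claw":60},{"dx":-2,"dy":-5,"dz":3,"wx":0,"wy":0,"wz":0,"claw":60},{"dx":-2,"dy":-5,"dz":3,"wx":0,"wy":0,"wz":0,"claw":60},{"dx":0,"dy":-2,"dz":2,"wx":0,"wy":0,"wz":0,"claw":60}]'
python3 -m handwheel '[{"dx":0,"dy":0,"dz":0,"wx":0,"wy":0,"wz":0,"claw":60}]'
python3 look.py w7.png round_box_mid; python3 - <<'E'
from h import *
f=grab('wrist'); s=monitor.observe(); hsv=cv2.cvtColor(f['frame'],cv2.COLOR_BGR2HSV)
for m in optics.masks_of('round_box_mid','wrist'):
    r=m['region']; c=hsv[r]; vs,us=np.nonzero(r); X=ray(f,(us.min()+us.max())/2,(vs.min()+vs.max())/2,.019); d=X-s['position'];y=s['tool_rot'][2]
    print(m['p'],c.mean(0).round(),X,'tool',100*(d[0]*np.cos(y)+d[1]*np.sin(y)),100*(d[0]*np.sin(y)-d[1]*np.cos(y)))
E
```

```text
rgap [0.52824988 0.08653252 0.0205    ]
clock: 12.18
position: [0.5538, -0.2857, 0.1245]
tool_rot: [-3.141, -0.002, 3.124]
force: [-0.5, 0.7, -0.8]
grip_width: 0.0512
finger_force: 0.0
clock: 12.3
position: [0.5526, -0.2841, 0.1247]
tool_rot: [3.141, -0.004, 3.124]
force: [-0.5, -0.1, 0.3]
grip_width: 0.0512
finger_force: 0.0
[ 0.5534 -0.2828  0.126 ] [ 3.141e+00 -2.000e-03  3.125e+00] 12.35 [-0.1  0.7  0.7] [ 0.22  0.65  0.23  1.71 -0.19  0.81  2.1 ]
round_box_mid 0.9 [219. 286.  40.  49.] [ 0.6568 -0.3207  0.02  ] ((236.5442657470703, 309.8363037109375), (34.190765380859375, 46.69633865356445), 3.814074993133545)
round_box_mid 0.81 [251. 224.  33.  44.] [ 0.5889 -0.2912  0.02  ] ((267.5, 245.5), (45.0, 37.0), 90.0)
round_box_mid 0.67 [351. 221.  43.  47.] [ 0.5896 -0.1987  0.02  ] ((370.6922607421875, 244.0384521484375), (47.981571197509766, 37.164913177490234), 56.3099365234375)
0.94 [ 13.  15. 227.] [ 0.58913963 -0.29142723  0.019     ] tool -3.490887879611476 -0.9335175390263666
0.91 [ 66. 152. 185.] [ 0.58953972 -0.19985559  0.019     ] tool -3.401846047167139 8.223301313129078
0.8 [ 13. 154. 143.] [ 0.65645391 -0.32156072  0.019     ] tool -10.264112627601305 -3.8517051610449187
```

```bash
python3 -m handwheel '[{"dx":-3.5,"dy":-0.9,"dz":0,"wx":0,"wy":0,"wz":0,"claw":60},{"dx":0,"dy":0,"dz":3,"wx":0,"wy":0,"wz":0,"claw":60},{"dx":0,"dy":0,"dz":0,"wx":0,"wy":0,"wz":0,"claw":60}]'
python3 - <<'E'
from h import *
f=grab('wrist'); s=monitor.observe(); hsv=cv2.cvtColor(f['frame'],cv2.COLOR_BGR2HSV)
print(s['position'])
for m in optics.masks_of('round_box_mid','wrist'):
    r=m['region']; c=hsv[r]; vs,us=np.nonzero(r); X=ray(f,(us.min()+us.max())/2,(vs.min()+vs.max())/2,.019); d=X-s['position'];y=s['tool_rot'][2]
    print(m['p'],c.mean(0).round(),X,'tool',100*(d[0]*np.cos(y)+d[1]*np.sin(y)),100*(d[0]*np.sin(y)-d[1]*np.cos(y)))
E
```

```text
clock: 12.88
position: [0.5882, -0.2905, 0.0962]
tool_rot: [3.14, -0.002, 3.128]
force: [-1.0, 1.0, 0.5]
grip_width: 0.0512
finger_force: 0.0
[ 0.58859992 -0.29107675  0.0974872 ]
0.8 [ 12. 153. 146.] [ 0.65600618 -0.32132116  0.019     ] tool -6.782214433378007 -2.929991453282217
0.76 [ 18.  17. 226.] [ 0.5895856  -0.29158339  0.019     ] tool -0.09926580633417681 -0.04928177541164027
0.76 [ 64. 153. 172.] [ 0.58924183 -0.19958985  0.019     ] tool 0.06360525032732546 9.14869444591075
```

```bash
python3 -m handwheel '[{"dx":-0.1,"dy":0,"dz":3,"wx":0,"wy":0,"wz":0,"claw":60},{"dx":0,"dy":0,"dz":3,"wx":0,"wy":0,"wz":0,"claw":60},{"dx":0,"dy":0,"dz":2.4,"wx":0,"wy":0,"wz":0,"claw":60},{"dx":0,"dy":0,"dz":0,"wx":0,"wy":0,"wz":0,"claw":60},{"dx":0,"dy":0,"dz":0,"wx":0,"wy":0,"wz":0,"claw":0},{"dx":0,"dy":0,"dz":0,"wx":0,"wy":0,"wz":0,"claw":0},{"dx":0,"dy":0,"dz":0,"wx":0,"wy":0,"wz":0,"claw":0},{"dx":0,"dy":0,"dz":0,"wx":0,"wy":0,"wz":0,"claw":0}]' 30
python3 -m handwheel '[{"dx":0,"dy":0,"dz":-2,"wx":0,"wy":0,"wz":0,"claw":0},{"dx":0,"dy":0,"dz":-4,"wx":0,"wy":0,"wz":0,"claw":0},{"dx":0,"dy":0,"dz":-5,"wx":0,"wy":0,"wz":0,"claw":0},{"dx":0,"dy":0,"dz":-5,"wx":0,"wy":0,"wz":0,"claw":0},{"dx":2,"dy":4,"dz":-3,"wx":0,"wy":0,"wz":0,"claw":0},{"dx":4.2,"dy":4,"dz":0,"wx":0,"wy":0,"wz":0,"claw":0},{"dx":0,"dy":5,"dz":0,"wx":0,"wy":0,"wz":0,"claw":0},{"dx":0,"dy":5,"dz":0,"wx":0,"wy":0,"wz":0,"claw":0}]'
python3 -m handwheel '[{"dx":0,"dy":5,"dz":0,"wx":0,"wy":0,"wz":0,"claw":0},{"dx":0,"dy":5,"dz":0,"wx":0,"wy":0,"wz":0,"claw":0},{"dx":0,"dy":5,"dz":0,"wx":0,"wy":0,"wz":0,"claw":0},{"dx":0,"dy":4,"dz":0,"wx":0,"wy":0,"wz":0,"claw":0},{"dx":0,"dy":0,"dz":0,"wx":0,"wy":0,"wz":0,"claw":0},{"dx":0,"dy":0,"dz":0,"wx":0,"wy":0,"wz":0,"claw":0}]'
```

```text
clock: 13.98
position: [0.5905, -0.2923, 0.0152]
tool_rot: [-3.141, 0.002, 3.127]
force: [-1.7, 0.7, 5.9]
grip_width: 0.0304
finger_force: 29.3
clock: 14.98
position: [0.5302, -0.1098, 0.2055]
tool_rot: [3.141, 0.003, 3.126]
force: [1.6, 0.3, -0.4]
grip_width: 0.0305
finger_force: 30.0
clock: 15.72
position: [0.5333, 0.0783, 0.2044]
tool_rot: [3.141, 0.001, 3.126]
force: [-0.3, -0.7, -1.0]
grip_width: 0.0305
finger_force: 30.0
```

```bash
python3 -m handwheel '[{"dx":0.6,"dy":0.9,"dz":2,"wx":0,"wy":0,"wz":0,"claw":0},{"dx":0,"dy":0,"dz":4,"wx":0,"wy":0,"wz":0,"claw":0},{"dx":0,"dy":0,"dz":4,"wx":0,"wy":0,"wz":0,"claw":0},{"dx":0,"dy":0,"dz":0,"wx":0,"wy":0,"wz":0,"claw":0}]'; python3 look.py w8.png round1_mid round_gap; python3 - <<'E'
from h import *
f=grab('wrist')
for m in optics.masks_of('round1_mid','wrist'):
    r=m['rect']; print(m['p'],np.round(r),ray(f,r[0]+r[2]/2,r[1]+r[3]/2,.036))
E
```

```text
clock: 16.23
position: [0.5262, 0.0865, 0.102]
tool_rot: [-3.14, -0.003, 3.125]
force: [-0.4, -0.2, -0.1]
grip_width: 0.0303
finger_force: 30.1
[0.5272 0.0868 0.1036] [-3.141e+00 -1.000e-03  3.125e+00] 16.275 [ 0.2 -0.6 -0.2] [-0.4   0.57  0.18  1.95 -0.16  0.64  1.43]
round1_mid 0.79 [341. 196.  57.  54.] [0.533  0.1604 0.02  ] ((368.8350830078125, 221.1288604736328), (56.148643493652344, 47.5181999206543), 66.03751373291016)
round1_mid 0.73 [ 87.  81. 372. 339.] [0.5559 0.0843 0.02  ] ((276.0, 198.5), (241.0, 366.0), 90.0)
round1_mid 0.44 [521. 322.  39.  68.] [0.6679 0.3281 0.02  ] ((539.5, 355.5), (67.0, 39.0), 90.0)
round_gap 0.77 [139. 168. 270.  99.] [0.5272 0.0857 0.02  ] ((275.3131103515625, 214.91836547851562), (273.0145568847656, 96.97360229492188), 0.24381037056446075)
round_gap 0.26 [156. 261. 241.  84.] [0.6059 0.0865 0.02  ] ((363.5, 283.0), (40.0, 67.0), 90.0)
0.66 [336. 192.  53.  53.] [0.52716311 0.15214818 0.036     ]
0.19 [139. 161. 272.  99.] [0.51969151 0.08733708 0.036     ]
```

```bash
python3 -m handwheel '[{"dx":0,"dy":0,"dz":3,"wx":0,"wy":0,"wz":0,"claw":0},{"dx":0,"dy":0,"dz":2,"wx":0,"wy":0,"wz":0,"claw":0},{"dx":0,"dy":0,"dz":1.8,"wx":0,"wy":0,"wz":0,"claw":0},{"dx":0,"dy":0,"dz":0.3,"wx":0,"wy":0,"wz":0,"claw":0},{"dx":0,"dy":0,"dz":0,"wx":0,"wy":0,"wz":0,"claw":0}]'
```

```text
clock: 17.1
position: [0.5276, 0.0881, 0.0327]
tool_rot: [3.141, 0.0, 3.127]
force: [-0.1, 0.4, -0.6]
grip_width: 0.0301
finger_force: 30.1
```

```bash
python3 -m handwheel '[{"dx":0,"dy":0,"dz":0.1,"wx":0,"wy":0,"wz":0,"claw":0},{"dx":0,"dy":0,"dz":0,"wx":0,"wy":0,"wz":0,"claw":0}]'; python3 -m handwheel '[{"dx":0,"dy":0,"dz":0,"wx":0,"wy":0,"wz":0,"claw":52},{"dx":0,"dy":0,"dz":0,"wx":0,"wy":0,"wz":0,"claw":52},{"dx":0,"dy":0,"dz":-3,"wx":0,"wy":0,"wz":0,"claw":52},{"dx":0,"dy":0,"dz":-4,"wx":0,"wy":0,"wz":0,"claw":52},{"dx":0,"dy":0,"dz":-4,"wx":0,"wy":0,"wz":0,"claw":52},{"dx":3,"dy":0,"dz":-3,"wx":0,"wy":0,"wz":0,"claw":52},{"dx":4,"dy":0,"dz":-2,"wx":0,"wy":0,"wz":0,"claw":52},{"dx":4,"dy":0,"dz":0,"wx":0,"wy":0,"wz":0,"claw":52}]'
python3 -m handwheel '[{"dx":0,"dy":0,"dz":0,"wx":0,"wy":0,"wz":0,"claw":52}]'
python3 look.py w9.png round1_mid button_wing
python3 - <<'E'
from h import *
f=grab('wrist'); b=grab('scene','s9.png')
for m in optics.masks_of('round1_mid','wrist'):
    r=m['rect']; print(m['p'],np.round(r),ray(f,r[0]+r[2]/2,r[1]+r[3]/2,.036))
im=f['frame']; hsv=cv2.cvtColor(im,cv2.COLOR_BGR2HSV).astype(int)
m=optics.masks_of('button_wing','wrist')[0]['rect']; u,v,w,h=[int(round(x)) for x in m]
cr=im[140:380,150:400]; cv2.imwrite('pics/w9c.png',cv2.resize(np.hstack([cr,]),None,fx=2.4,fy=2.4,interpolation=2))
E
```

```text
clock: 17.35
position: [0.5279, 0.0882, 0.0321]
tool_rot: [3.141, 0.001, 3.127]
force: [-3.4, -1.1, 12.7]
grip_width: 0.0304
finger_force: 31.2
clock: 18.35
position: [0.4167, 0.0899, 0.1923]
tool_rot: [3.141, 0.002, 3.127]
force: [-0.0, 0.7, 0.3]
grip_width: 0.0445
finger_force: 0.0
clock: 18.48
position: [0.4153, 0.0898, 0.1916]
tool_rot: [3.141, -0.0, 3.128]
force: [-0.2, 0.7, -0.4]
grip_width: 0.0444
finger_force: 0.0
[0.4169 0.0899 0.1916] [3.141e+00 1.000e-03 3.127e+00] 18.525 [0.3 0.2 0.1] [-0.54  0.27  0.22  2.15 -0.09  0.73  1.3 ]
button_wing 0.94 [260. 228.  28.  28.] [0.48   0.0877 0.02  ] ((274.9386901855469, 241.410400390625), (33.315101623535156, 19.23145866394043), 29.05460548400879)
button_wing 0.61 [264. 326.  27.  40.] [0.6248 0.0899 0.02  ] ((274.5, 345.5), (41.0, 25.0), 90.0)
button_wing 0.59 [160. 196. 225. 179.] [0.5358 0.0859 0.02  ] ((274.92205810546875, 248.5146026611328), (115.8873062133789, 222.0807342529297), 88.5534439086914)
```

Contact height (12.7 N at TCP 0.032) matches the box standing on the recess floor. Next, the button: angle about +1.03, centre about (0.4565, 0.089).

```bash
python3 -m handwheel '[{"dx":-4,"dy":0,"dz":1,"wx":0,"wy":0,"wz":0,"claw":45},{"dx":0,"dy":0,"dz":1,"wx":0,"wy":0,"wz":-0.172,"claw":45},{"dx":0,"dy":0,"dz":1,"wx":0,"wy":0,"wz":-0.172,"claw":45},{"dx":0,"dy":0,"dz":1,"wx":0,"wy":0,"wz":-0.172,"claw":45},{"dx":0,"dy":0,"dz":1,"wx":0,"wy":0,"wz":-0.172,"claw":45},{"dx":0,"dy":0,"dz":1,"wx":0,"wy":0,"wz":-0.172,"claw":45},{"dx":0,"dy":0,"dz":1,"wx":0,"wy":0,"wz":-0.172,"claw":45},{"dx":0,"dy":0,"dz":0,"wx":0,"wy":0,"wz":0,"claw":45}]'
python3 - <<'E'
from h import *
f=grab('wrist','w10.png'); s=monitor.observe(); print(s['position'],s['tool_rot'],s['qpos'].round(2))
for m in optics.masks_of('button_wing','wrist'):
    r=m['rect']; cn=max(cv2.findContours(m['region'].astype(np.uint8),0,2)[0],key=cv2.contourArea)
    X=ray(f,r[0]+r[2]/2,r[1]+r[3]/2,.074); print(m['p'],np.round(r),X,cv2.minAreaRect(cn))
p=proj(f,[.4565,.0889,.074]); print('expected px',p)
u,v=p.astype(int); cv2.imwrite('pics/w10c.png',cv2.resize(f['frame'][max(0,v-110):v+110,max(0,u-130):u+130],None,fx=2.5,fy=2.5,interpolation=2))
E
```

```text
clock: 19.82
position: [0.4572, 0.0887, 0.1204]
tool_rot: [3.14, -0.001, -2.126]
force: [0.1, 0.3, 0.6]
grip_width: 0.0387
finger_force: 0.0
[0.45736456 0.08883385 0.12086826] [ 3.14093806e+00 -4.94700713e-04 -2.12886552e+00] [-0.28  0.45 -0.05  2.1   0.04  0.59  2.23]
0.94 [268. 209.  16.  47.] [0.45597133 0.088193   0.074     ] ((275.15557861328125, 232.98809814453125), (11.407014846801758, 48.143802642822266), 1.9749339818954468)
0.23 [181. 231.  41.  48.] [0.50772401 0.0754171  0.074     ] ((200.75001525878906, 253.75001525878906), (37.47665786743164, 49.497474670410156), 45.0)
expected px [275.73359504 233.96238966]
```

```bash
python3 -m handwheel '[{"dx":0,"dy":0,"dz":3,"wx":0,"wy":0,"wz":0,"claw":45},{"dx":0,"dy":0,"dz":3,"wx":0,"wy":0,"wz":0,"claw":45},{"dx":0,"dy":0,"dz":0,"wx":0,"wy":0,"wz":0,"claw":45},{"dx":0,"dy":0,"dz":0,"wx":0,"wy":0,"wz":0,"claw":0},{"dx":0,"dy":0,"dz":0,"wx":0,"wy":0,"wz":0,"claw":0},{"dx":0,"dy":0,"dz":0,"wx":0,"wy":0,"wz":0,"claw":0},{"dx":0,"dy":0,"dz":0,"wx":0,"wy":0,"wz":0,"claw":0}]' 25
```

```text
clock: 20.8
position: [0.4572, 0.0897, 0.0623]
tool_rot: [-3.141, 0.001, -2.125]
force: [-6.8, 2.7, 11.7]
grip_width: 0.0074
finger_force: 29.5
```

```bash
python3 -m handwheel '[{"dx":0,"dy":0,"dz":0,"wx":0,"wy":0,"wz":0.13,"claw":0},{"dx":0,"dy":0,"dz":0,"wx":0,"wy":0,"wz":0.13,"claw":0},{"dx":0,"dy":0,"dz":0,"wx":0,"wy":0,"wz":0.13,"claw":0},{"dx":0,"dy":0,"dz":0,"wx":0,"wy":0,"wz":0.13,"claw":0},{"dx":0,"dy":0,"dz":0,"wx":0,"wy":0,"wz":0.13,"claw":0},{"dx":0,"dy":0,"dz":0,"wx":0,"wy":0,"wz":0.13,"claw":0},{"dx":0,"dy":0,"dz":0,"wx":0,"wy":0,"wz":0.13,"claw":0},{"dx":0,"dy":0,"dz":0,"wx":0,"wy":0,"wz":0.12,"claw":0}]'
python3 -m handwheel '[{"dx":0,"dy":0,"dz":0,"wx":0,"wy":0,"wz":0,"claw":0},{"dx":0,"dy":0,"dz":0,"wx":0,"wy":0,"wz":0,"claw":0}]'
python3 -m handwheel '[{"dx":0,"dy":0,"dz":0,"wx":0,"wy":0,"wz":0,"claw":45},{"dx":0,"dy":0,"dz":0,"wx":0,"wy":0,"wz":0,"claw":45},{"dx":0,"dy":0,"dz":-3,"wx":0,"wy":0,"wz":0,"claw":45},{"dx":0,"dy":0,"dz":-3,"wx":0,"wy":0,"wz":0,"claw":45},{"dx":3,"dy":0,"dz":-4,"wx":0,"wy":0,"wz":0,"claw":45},{"dx":0,"dy":0,"dz":-5,"wx":0,"wy":0,"wz":0,"claw":45},{"dx":0,"dy":0,"dz":0,"wx":0,"wy":0,"wz":0,"claw":45}]'
python3 - <<'E'
from h import *
f=grab('wrist','w11.png'); b=grab('side','s11.png'); s=monitor.observe(); print(s['position'],s['tool_rot'],s['qpos'].round(2),s['clock'])
for m in optics.masks_of('button_wing','wrist')[:2]:
    r=m['rect']; cn=max(cv2.findContours(m['region'].astype(np.uint8),0,2)[0],key=cv2.contourArea)
    print(m['p'],np.round(r),ray(f,r[0]+r[2]/2,r[1]+r[3]/2,.074),cv2.minAreaRect(cn))
a=f['frame'][120:360,150:400]; c=b['frame'][130:310,150:340]
k=lambda i:cv2.resize(i,(398,390),interpolation=2)
cv2.imwrite('pics/v11.png',np.hstack([k(a),k(c)]))
m=optics.masks_of('lid','side'); print([(x['p'],x['rect']) for x in m])
E
```

```text
clock: 21.8
position: [0.4578, 0.0885, 0.0624]
tool_rot: [3.141, 0.001, 3.123]
force: [-1.8, -7.4, 8.8]
grip_width: 0.0072
finger_force: 29.3
clock: 22.05
position: [0.4578, 0.0885, 0.0624]
tool_rot: [3.141, 0.001, 3.127]
force: [-2.6, -6.6, 8.9]
grip_width: 0.0072
finger_force: 29.5
clock: 22.92
position: [0.4286, 0.0903, 0.2142]
tool_rot: [3.138, 0.005, 3.129]
force: [0.3, 0.1, -0.5]
grip_width: 0.0386
finger_force: 0.0
[0.4273596  0.08988516 0.21139413] [3.14068487e+00 8.99519762e-04 3.12929243e+00] [-0.65  0.26  0.37  2.11 -0.14  0.79  1.36] 23.025
0.71 [267. 206.  13.  32.] [0.45737601 0.08917109 0.074     ] ((273.0, 221.0), (32.0, 8.0), 90.0)
[(0.68, [270.9, 306.3, 50.6, 76.1]), (0.58, [165.0, 138.8, 60.9, 139.3])]
```

View pics/v11.png

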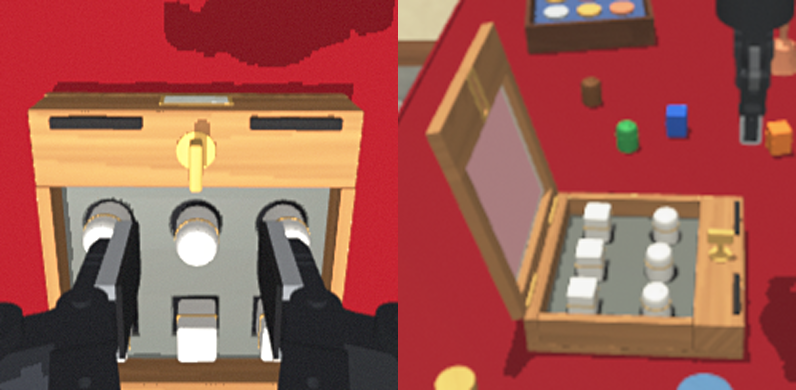

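Wrist and side views show the wing in line (about (273,221) in the full frame) and both boxes seated in their recesses. Next I estimate the lid angle numerically from the side camera.

```bash
python3 - <<'E'
from h import *
f=grab('side'); m=[x for x in optics.masks_of('lid','side')]
m=[x for x in m if x['rect'][0]<200][0]; print(m['p'],m['rect'])
C=np.array([.5475,.0875]);yw=-.015
def W(x,y,z): return [C[0]+x*np.cos(yw)-y*np.sin(yw),C[1]+x*np.sin(yw)+y*np.cos(yw),z]
for th in (1.5,1.6,1.7,1.8,1.9,2.0):
    c,s=np.cos(th),np.sin(th); P=[proj(f,W(.116-l*c+o*s,y,.048+l*s+o*c)) for l in (0,.234) for o in (0,.014) for y in (-.11,.11)]
    P=np.array(P); r=np.r_[P.min(0),P.max(0)-P.min(0)]; hull=cv2.convexHull(P.astype(np.float32)).astype(int)
    M=np.zeros((420,560),np.uint8); cv2.fillConvexPoly(M,hull,1); R=m['region']; print(th,r.round(),(M.astype(bool)&R).sum()/(M.astype(bool)|R).sum())
E
```

```text
0.62 [162.7, 142.5, 62.5, 134.8]
1.5 [197. 138.  29. 139.] 0.3471627906976744
1.6 [185. 138.  41. 139.] 0.5245522819179665
1.7 [173. 139.  53. 139.] 0.7427402862985685
1.8 [162. 140.  64. 138.] 0.9427537773994467
1.9 [152. 143.  74. 136.] 0.7387696193397078
2.0 [142. 146.  84. 133.] 0.5931450333227547
```

```bash
python3 -m handwheel '[{"dx":0,"dy":0,"dz":-5,"wx":0,"wy":0,"wz":0,"claw":60},{"dx":0,"dy":0,"dz":-5,"wx":0,"wy":0,"wz":0,"claw":60},{"dx":-2,"dy":0,"dz":-5,"wx":0,"wy":0,"wz":0,"claw":60},{"dx":-5,"dy":0,"dz":-2,"wx":0,"wy":0,"wz":0,"claw":60},{"dx":-5,"dy":0,"dz":0,"wx":0,"wy":0,"wz":0,"claw":60},{"dx":-5,"dy":0,"dz":0,"wx":0,"wy":0,"wz":0,"claw":60},{"dx":-5,"dy":0,"dz":0,"wx":0,"wy":0,"wz":0,"claw":60},{"dx":-5,"dy":0,"dz":0,"wx":0,"wy":0,"wz":0,"claw":60}]'
python3 -m handwheel '[{"dx":-5,"dy":0,"dz":0,"wx":0,"wy":0,"wz":0,"claw":60},{"dx":-4,"dy":0,"dz":0,"wx":0,"wy":0,"wz":0,"claw":60},{"dx":0,"dy":0,"dz":0,"wx":0,"wy":0,"wz":0,"claw":60},{"dx":0,"dy":0,"dz":0,"wx":0,"wy":0,"wz":0,"claw":60}]'
python3 -c "
from h import *
s=monitor.observe();print(s['position'],s['tool_rot'],s['qpos'].round(2),s['grip_width'])"
```

```text
clock: 24.22
position: [0.6989, 0.086, 0.3796]
tool_rot: [-3.141, -0.002, 3.129]
force: [-1.0, 1.4, 1.2]
grip_width: 0.0514
finger_force: 0.0
clock: 24.72
position: [0.7871, 0.0845, 0.3798]
tool_rot: [-3.141, -0.002, 3.128]
force: [0.1, -0.2, 0.3]
grip_width: 0.0513
finger_force: 0.0
[0.78709863 0.08449226 0.37976257] [-3.14118195e+00 -1.71977631e-03  3.12818185e+00] [-0.34  0.8   0.43  0.8  -0.31  1.59  1.52] 0.05130217603025093
```

```bash
python3 -m handwheel '[{"dx":0,"dy":0,"dz":4,"wx":0,"wy":0,"wz":0,"claw":60},{"dx":0,"dy":0,"dz":4,"wx":0,"wy":0,"wz":0,"claw":60},{"dx":0,"dy":0,"dz":4,"wx":0,"wy":0,"wz":0,"claw":60},{"dx":0,"dy":0,"dz":1.5,"wx":0,"wy":0,"wz":0,"claw":60},{"dx":0,"dy":0,"dz":0,"wx":0,"wy":0,"wz":0,"claw":60},{"dx":2,"dy":0,"dz":0,"wx":0,"wy":0,"wz":0,"claw":60},{"dx":2,"dy":0,"dz":0,"wx":0,"wy":0,"wz":0,"claw":60},{"dx":1.5,"dy":0,"dz":0,"wx":0,"wy":0,"wz":0,"claw":60}]'
python3 - <<'E'
import numpy as np
from h import *
s=monitor.observe();print(s['position'],s['force'])
for th in np.arange(1.6,-.01,-.1):
    c,q=np.cos(th),np.sin(th); print(round(th,2),round(.6635-.210*c+.014*q+.011,4),round(.048+.210*q+.014*c-.005,4))
E
```

```text
clock: 25.72
position: [0.7326, 0.0856, 0.249]
tool_rot: [3.141, 0.004, 3.129]
force: [2.4, 0.2, 2.1]
grip_width: 0.0516
finger_force: 1.5
[0.73264107 0.08561357 0.24897667] [2.36972335 0.20211801 2.06106123]
1.6 0.6946 0.2525
1.5 0.6736 0.2535
1.4 0.6526 0.2523
1.3 0.6318 0.2491
1.2 0.6115 0.2438
1.1 0.5917 0.2365
1.0 0.5728 0.2273
0.9 0.5549 0.2162
0.8 0.5382 0.2034
0.7 0.5229 0.189
0.6 0.5091 0.1731
0.5 0.4969 0.156
0.4 0.4865 0.1377
0.3 0.478 0.1184
0.2 0.4715 0.0984
0.1 0.4669 0.0779
-0.0 0.4645 0.057
```

```bash
python3 -m handwheel '[{"dx":1.9,"dy":0,"dz":-0.2,"wx":0,"wy":0,"wz":0,"claw":60},{"dx":1.9,"dy":0,"dz":-0.2,"wx":0,"wy":0,"wz":0,"claw":60},{"dx":2.1,"dy":0,"dz":0,"wx":0,"wy":0,"wz":0,"claw":60},{"dx":2.1,"dy":0,"dz":0.1,"wx":0,"wy":0,"wz":0,"claw":60},{"dx":2.1,"dy":0,"dz":0.3,"wx":0,"wy":0,"wz":0,"claw":60}]'
python3 -m handwheel '[{"dx":2,"dy":0,"dz":0.5,"wx":0,"wy":0,"wz":0,"claw":60},{"dx":2,"dy":0,"dz":0.7,"wx":0,"wy":0,"wz":0,"claw":60},{"dx":1.9,"dy":0,"dz":0.9,"wx":0,"wy":0,"wz":0,"claw":60},{"dx":0,"dy":0,"dz":0,"wx":0,"wy":0,"wz":0,"claw":60}]'
cat > lid.py <<'E'
from h import *
from scipy.optimize import minimize_scalar
C=np.array([.5475,.0875]);yw=-.015
def W(x,y,z): return [C[0]+x*np.cos(yw)-y*np.sin(yw),C[1]+x*np.sin(yw)+y*np.cos(yw),z]
for cam in ('side','scene'):
    f=grab(cam)
    for m in optics.masks_of('lid',cam)[:2]:
        R=m['region']; best=(0,0)
        for th in np.arange(0,1.9,.03):
            c,s=np.cos(th),np.sin(th); P=np.array([proj(f,W(.116-l*c+o*s,y,.048+l*s+o*c)) for l in (0,.234) for o in (0,.014) for y in (-.11,.11)],np.float32)
            M=np.zeros((420,560),np.uint8); cv2.fillConvexPoly(M,cv2.convexHull(P).astype(int),1); M=M>0
            best=max(best,((M&R).sum()/(M|R).sum(),th))
        print(cam,m['p'],m['rect'],'theta',best)
s=monitor.observe();print(s['position'],s['force'],s['clock'])
E
python3 lid.py
```

```text
clock: 26.35
position: [0.6319, 0.087, 0.2487]
tool_rot: [3.14, 0.004, 3.129]
force: [2.3, 0.8, -1.4]
grip_width: 0.0513
finger_force: 0.8
clock: 26.85
position: [0.5724, 0.0879, 0.2268]
tool_rot: [3.14, 0.002, 3.129]
force: [0.3, 0.2, 1.3]
grip_width: 0.0513
finger_force: 0.0
side 0.77 [203.8, 152.0, 69.2, 123.6] theta (np.float64(0.8896239554317549), np.float64(0.99))
scene 0.81 [288.8, 114.3, 85.2, 121.0] theta (np.float64(0.8904476670870114), np.float64(0.99))
[0.57336184 0.08764684 0.22599609] [ 0.29461618  0.39692206 -0.02955322] 27.05
```

```bash
python3 -m handwheel '[{"dx":1.8,"dy":0,"dz":1.1,"wx":0,"wy":0,"wz":0,"claw":60},{"dx":1.7,"dy":0,"dz":1.3,"wx":0,"wy":0,"wz":0,"claw":60},{"dx":1.5,"dy":0,"dz":1.4,"wx":0,"wy":0,"wz":0,"claw":60},{"dx":1.4,"dy":0,"dz":1.6,"wx":0,"wy":0,"wz":0,"claw":60},{"dx":1.2,"dy":0,"dz":1.7,"wx":0,"wy":0,"wz":0,"claw":60},{"dx":1,"dy":0,"dz":1.8,"wx":0,"wy":0,"wz":0,"claw":60},{"dx":0.9,"dy":0,"dz":1.9,"wx":0,"wy":0,"wz":0,"claw":60},{"dx":0,"dy":0,"dz":0,"wx":0,"wy":0,"wz":0,"claw":60}]'; python3 lid.py
```

```text
clock: 28.05
position: [0.4771, 0.0887, 0.1166]
tool_rot: [-3.141, -0.002, 3.129]
force: [0.1, -0.5, 0.5]
grip_width: 0.0515
finger_force: 0.0
side 0.58 [208.1, 199.5, 104.0, 76.9] theta (np.float64(0.886743469089729), np.float64(0.24))
scene 0.76 [249.8, 143.2, 119.4, 91.9] theta (np.float64(0.9302940718842384), np.float64(0.27))
[0.47832986 0.08893561 0.11787156] [ 0.27879547  0.27478787 -0.14266914] 28.25
```

```bash
python3 -m handwheel '[{"dx":0.8,"dy":0,"dz":1.5,"wx":0,"wy":0,"wz":0,"claw":60},{"dx":0.6,"dy":0,"dz":1.2,"wx":0,"wy":0,"wz":0,"claw":60},{"dx":0.5,"dy":0,"dz":1,"wx":0,"wy":0,"wz":0,"claw":60},{"dx":0.3,"dy":0,"dz":0.7,"wx":0,"wy":0,"wz":0,"claw":60},{"dx":0,"dy":0,"dz":0,"wx":0,"wy":0,"wz":0,"claw":60}]'; python3 lid.py
```

```text
clock: 28.88
position: [0.4551, 0.0891, 0.0728]
tool_rot: [-3.141, -0.001, 3.129]
force: [0.4, 0.1, 0.1]
grip_width: 0.051
finger_force: 0.0
side 0.94 [208.7, 212.3, 108.6, 64.1] theta (np.float64(0.8819672131147541), np.float64(0.03))
scene 0.96 [246.6, 153.8, 123.3, 82.3] theta (np.float64(0.9290517821116342), np.float64(0.06))
scene 0.38 [244.2, 151.5, 124.6, 99.1] theta (np.float64(0.7356336582863007), np.float64(0.03))
[0.45565873 0.08917678 0.07337789] [ 0.92551448 -0.80401061 -0.33910706] 29.075
```

```bash
python3 -m handwheel '[{"dx":0,"dy":0,"dz":0.5,"wx":0,"wy":0,"wz":0,"claw":60},{"dx":0,"dy":0,"dz":0,"wx":0,"wy":0,"wz":0,"claw":60}]'|sed -n '2p;4p'
python3 -m handwheel '[{"dx":0,"dy":0,"dz":0.3,"wx":0,"wy":0,"wz":0,"claw":60},{"dx":0,"dy":0,"dz":0,"wx":0,"wy":0,"wz":0,"claw":60}]'|sed -n '2p;4p'
python3 -m handwheel '[{"dx":0,"dy":0,"dz":0.3,"wx":0,"wy":0,"wz":0,"claw":60},{"dx":0,"dy":0,"dz":0,"wx":0,"wy":0,"wz":0,"claw":60}]'|sed -n '2p;4p'
```

```text
position: [0.4552, 0.0891, 0.0678]
force: [0.5, 0.4, 0.8]
position: [0.4552, 0.0891, 0.0649]
force: [-0.7, -0.3, 0.9]
position: [0.4553, 0.0891, 0.062]
force: [-0.2, -0.2, 1.0]
```

```bash
for i in 1; do python3 -m handwheel '[{"dx":0,"dy":0,"dz":0.2,"wx":0,"wy":0,"wz":0,"claw":60},{"dx":0,"dy":0,"dz":0,"wx":0,"wy":0,"wz":0,"claw":60}]'|sed -n '2p;4p'
python3 -m handwheel '[{"dx":0,"dy":0,"dz":0.2,"wx":0,"wy":0,"wz":0,"claw":60},{"dx":0,"dy":0,"dz":0,"wx":0,"wy":0,"wz":0,"claw":60}]'|sed -n '2p;4p'
python3 -m handwheel '[{"dx":0,"dy":0,"dz":0.2,"wx":0,"wy":0,"wz":0,"claw":60},{"dx":0,"dy":0,"dz":0,"wx":0,"wy":0,"wz":0,"claw":60}]'|sed -n '2p;4p'; done
```

```text
position: [0.4552, 0.0892, 0.06]
force: [-1.0, -0.1, 2.9]
position: [0.4551, 0.0892, 0.0586]
force: [-5.4, -0.0, 22.3]
position: [0.4552, 0.0892, 0.0581]
force: [-18.1, -2.0, 74.9]
```

```bash
python3 -m handwheel '[{"dx":0,"dy":0,"dz":-0.15,"wx":0,"wy":0,"wz":0,"claw":60},{"dx":0,"dy":0,"dz":0,"wx":0,"wy":0,"wz":0,"claw":60}]'|sed -n '2p;4p'
python3 -c "
from h import *
grab('side','pa.png');grab('scene','pb.png')"
python3 -m handwheel '[{"dx":0,"dy":0,"dz":-0.5,"wx":0,"wy":0,"wz":0,"claw":60},{"dx":0,"dy":0,"dz":-0.5,"wx":0,"wy":0,"wz":0,"claw":60},{"dx":0,"dy":0,"dz":0,"wx":0,"wy":0,"wz":0,"claw":60},{"dx":0,"dy":0,"dz":0,"wx":0,"wy":0,"wz":0,"claw":60}]'|sed -n '2p;4p'
python3 - <<'E'
from h import *
C=np.array([.5475,.0875]);yw=-.015
def W(x,y,z): return [C[0]+x*np.cos(yw)-y*np.sin(yw),C[1]+x*np.sin(yw)+y*np.cos(yw),z]
for cam,o in (('side','pa.png'),('scene','pb.png')):
    f=grab(cam,'q'+o); A=cv2.imread('pics/'+o); B=f['frame']
    for y in (-.1,.1):
        p=proj(f,W(-.115,y,.06)); d=proj(f,W(-.115,y,.065))-p
        u,v=p.astype(int); k=10
        a=cv2.cvtColor(A,6)[v-k:v+k,u-k:u+k].astype(np.float32); b=cv2.cvtColor(B,6)[v-k:v+k,u-k:u+k].astype(np.float32)
        print(cam,y,p.round(),'5mm=',d.round(2),'shift',cv2.phaseCorrelate(a,b,cv2.createHanningWindow((2*k,2*k),cv2.CV_32F)),np.abs(a-b).max())
s=monitor.observe();print(s['position'],s['clock'])
E
```

```text
position: [0.4552, 0.0892, 0.0585]
force: [-10.1, -0.6, 35.8]
position: [0.4553, 0.0892, 0.0675]
force: [-0.1, -0.3, 0.4]
side -0.1 [313. 219.] 5mm= [ 0.05 -1.56] shift ((0.4311511554252654, -2.077130880570886), 0.4510355699062347) 64.72798
side 0.1 [314. 273.] 5mm= [ 0.06 -1.66] shift ((0.3401855132670679, -1.3223209657584025), 0.5845146667957306) 45.63228
scene -0.1 [250. 197.] 5mm= [-0.06 -1.56] shift ((-0.3830008781003862, -1.000538764630166), 1.037879250049591) 26.312637
scene 0.1 [290. 158.] 5mm= [ 0.07 -1.49] shift ((0.22801625533409542, -1.3334274143332525), 1.0424070858955383) 62.795803
[0.45523959 0.08913865 0.06744258] 31.525
```

Released, the lid sprang up about 5 mm, so it was home under load. Pressing again, more gently.

```bash
python3 -m handwheel '[{"dx":0,"dy":0,"dz":0.4,"wx":0,"wy":0,"wz":0,"claw":60},{"dx":0,"dy":0,"dz":0,"wx":0,"wy":0,"wz":0,"claw":60}]'|sed -n '2p;4p'
python3 -m handwheel '[{"dx":0,"dy":0,"dz":0.3,"wx":0,"wy":0,"wz":0,"claw":60},{"dx":0,"dy":0,"dz":0,"wx":0,"wy":0,"wz":0,"claw":60}]'|sed -n '2p;4p'
python3 -m handwheel '[{"dx":0,"dy":0,"dz":0.26,"wx":0,"wy":0,"wz":0,"claw":60},{"dx":0,"dy":0,"dz":0,"wx":0,"wy":0,"wz":0,"claw":60},{"dx":0,"dy":0,"dz":0,"wx":0,"wy":0,"wz":0,"claw":60}]'
```

```text
position: [0.4551, 0.0891, 0.0632]
force: [0.7, 0.4, 0.4]
position: [0.4551, 0.0891, 0.0604]
force: [-1.6, 0.2, 2.9]
clock: 32.4
position: [0.4551, 0.0891, 0.0586]
tool_rot: [3.141, -0.0, 3.129]
force: [-7.2, -1.1, 25.8]
grip_width: 0.0515
finger_force: 13.2
```

```bash
python3 - <<'E'
from h import *
for cam,o in (('side','pa.png'),('scene','pb.png')):
    B=grab(cam)['frame'].astype(int)
    for y,(u,v) in enumerate([(313,219),(314,273)] if cam=='side' else [(250,197),(290,158)]):
        sl=(slice(v-10,v+10),slice(u-10,u+10))
        print(cam,[np.abs(B[sl]-cv2.imread('pics/'+n)[sl].astype(int)).mean().round(2) for n in (o,'q'+o)])
s=monitor.observe();print(s['position'],s['force'],s['qd'].round(4),s['clock'])
E
```

```text
side [np.float64(0.74), np.float64(8.1)]
side [np.float64(0.54), np.float64(4.87)]
scene [np.float64(0.89), np.float64(6.11)]
scene [np.float64(1.44), np.float64(7.94)]
[0.4550768  0.08911088 0.05857625] [-7.83777642 -0.8404839  25.63015783] [-0.0011 -0.0007  0.0015  0.0001 -0.0011 -0.0003  0.0009] 32.5
```

The lid is in the same home position as under the earlier 36 N press, and the 26 N hold is steady.

```bash
python3 -c "
from workcell import job_done
print(job_done())"
```

```text
the job is handed in; nothing more can be done
None
```

The job is handed in: both boxes stand in their recesses, the button lines up with the slot, and the arm is holding the lid fully home at about 26 N (33 s used; my first press briefly reached about 77 N at the wrist, under the 120 N limit).

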